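# Draw the tapped insert out of the die block with the screw-in puller

## Robot

A 7-joint arm with a two-finger parallel gripper is mounted at the origin on the work surface. World frame = base frame: x ahead of the robot, y to its left, z up, the work surface at z = 0. Lengths are in mm, angles in degrees, forces in N, time in s.
With the tool pointing down it reaches from about 425 to 825 mm from the base axis. Payload 3.6 kg.
Tool frame: the origin (TCP) lies on the centre line of the jaws, within the pads' length; the fingertips stand 14 mm ahead of it and the grasp point (between the pads) lies 5 mm behind it; z points along the fingers, y is the line along which they close (so a half turn about z gives the same grasp; the last joint's range is limited). The gripper opens to 93 mm and grips with 3 to 60 N. Pads are 15 mm wide; open, the fingers measure 128 mm over their backs; the gripper's body (75 mm by 188 mm) begins 65 mm behind the grasp point.
Start: joints at [73.826, 35.231, -0.722, 81.555, 0.464, 63.22, -2.315], TCP at [164.476, -628.817, 232.64] pointing down, gripper open.
Joint ranges: [-178.69, 178.69], [-17.37, 117.87], [-77.05, 75.6], [15.02, 138.74], [-78.02, 258.01], [0.78, 113.62], [-162.83, 162.83]. Speed limits (degrees/s): [159.86, 159.86, 180, 180, 180, 180, 180].

## Interface

Orientations are given as a 3x3 rotation matrix whose columns are the frame's x, y, z axes.
In Python, from station import get_obs, vision, env gives the robot as it stands.
- The arm moves only by the shell command python3 -m creep 'ROWS' [FORCE]. ROWS is a JSON list of rows, 1 to 10 of them, each written [[dx, dy, dz], [rx, ry, rz], opening]: dx, dy, dz in mm, then a rotation vector rx, ry, rz in degrees, then the finger opening in mm; each row is the pose to reach, as a shift and turn from the pose commanded when the command began, along the tool's axes at that moment; what a row does not reach only later rows make up. A row lasts 1/12 s, in which the tool goes at most 41.7 mm and 7.16 degrees, less where a joint would pass 70% of its speed; a pose out of reach is approached as far as the arm can. The fingers move at their own pace and stop on an object; FORCE is the grip in N (left out, the last holds). Time passes only in rows, so rows that do not move let the fingers close. It prints the time, the measured TCP pose, the force, the opening and the grip force at its end. Input that does not fit is refused with a message, and nothing moves.
- get_obs(): the state, without advancing time (a new reading comes with each control period).
- vision.get_image(name): name is "scene" or "top" or "wrist"; returns a dict with "img" (480x640x3 uint8, red, green, blue), "depth" (480x640 float32, mm along the optical axis (not along the pixel's ray), 0 where there is no reading), "intrinsics" (3x3 intrinsics, pixels), "dist_coeffs" ([k1, k2, p1, p2, k3] as OpenCV has them; the pictures are not rectified), "R" (3x3) and "t" (3): a world point X has camera coordinates R X + t. Camera axes: x right, y down, z forward; pixel columns grow to the right and rows downward; lengths in mm; the calibration is good to about 2 mm. A picture is of the moment at which its call begins.
- env.hand_in(): hands the job in; it is judged then, once.
The state is a dict: "t": time; "joint_pos": joint angles; "dq": joint speeds; "effort": joint torques, N m; "tcp_pos": TCP position; "tcp_rot": TCP orientation; "contact_force": force on the tool from outside, world axes, zero at the start; "wrist_torque": the same for the moment, N m; "grip_width": finger opening in mm; "finger_force": force on a finger pad.
Only numpy, scipy, OpenCV 4.12 (cv2) and the standard library are available. Lean on these libraries where they do the work, as an engineer would, in place of code of your own. Each camera call takes 0.05 s, during which the arm holds its last target. There are 200 camera calls.

## Task

Take the T-handled puller from its stand, lower it into the open threaded hole of the insert in the die block, feel for where its two lugs drop in, and screw it in clockwise until its collar sits snug on the face of the insert, without forcing it. Then pull the insert straight up out of its pocket and set it down gently, standing upright, well inside the white tray, with the puller still screwed in, and let go. Leave the plain blanking insert in its pocket and everything else where it is.

Things in the scene. Friction and masses are not known exactly. Their poses are not given: they have to be found in the camera images.
- puller: Steel puller, about 0.2 kg, standing upright in the stand; origin at the centre of its collar's underside, z up its shank. Collar 38 mm across, 6 mm thick, above the origin; 16 mm round shank from there up to the T-handle at z = 70 mm; below, a 16 mm nose down to z = -25.5 mm, its last 8 mm tapered, with two lugs. The same after half a turn.
- handle (a point): Centre of the puller's T-handle, 83 mm above the puller's origin, same axes. The handle is a black flat bar 60 mm long along x, 14 mm thick along y, 26 mm high: grip it across y from above, 30 to 50 N.
- lugs (a point): Point on the puller's axis midway between its two lugs, 13.75 mm below its origin, same axes. The lugs are round pins 5 mm thick sticking out along +x and -x to 13 mm from the axis.
- insert: The tapped insert: steel, 50 mm square, 42 mm high, about 0.3 kg, flush in one of the two pockets; the one with the open round hole. Origin at the centre of its underside, z up. Sprung rubber grips in the pocket hold it: drawing it takes about 7 to 12 N beside the weight until it is 35 mm up, then it comes free.
- mouth (a point): Centre of the insert's top face, 42 mm above its origin, same axes: mouth of the 30 mm hole. Collar height over this face tells the state: about 12 mm = lugs stopped on the flat tops of the flights; about 3 mm = lugs dropped into the gaps; 0 = screwed home.
- thread (a point): On the insert's axis, 7.5 mm below its face, same axes. A coarse two-start right-hand thread, 18 mm free inner width: two facing flights and two 76 degree gaps. Lugs drop in within 0.38 rad of a gap's middle. Which way the gaps face is not measured and may be any angle about z: find it by feel (try every 0.6 rad over half a turn) or sight.
- hole_floor (a point): Floor of the insert's hole, 30 mm below its face. After the drop, turning the puller clockwise (from above) runs the lugs under the flights and draws it down 4.9 mm per rad until the collar sits, 1.0 to 1.8 rad from the drop, and turning stiffens in the next 0.3 rad; then comes a solid stop. 0.2 to 0.3 N m is snug and stays; over 0.5 forces it.
- die_block: Aluminium die block, fixed, 110 mm along x, 190 mm along y, 55 mm high; origin at the centre of its underside, z up. Two square pockets, 42 mm deep with 1 mm play on each side, centred at y = +42 mm and y = -42 mm; the insert is in one, the blank in the other.
- blank: Plain blanking insert, steel, 50 mm square, 42 mm high, flush in the other pocket, with a closed top that has only a shallow slot mark; origin at the centre of its underside. To be left alone.
- stand: White puller stand, fixed, 70 by 70 mm, 45 mm high, with a 31 mm upright hole through it in which the puller hangs by its collar; origin at the centre of its underside.
- tray: White open parts tray, fixed, 150 by 150 mm outside, walls 5 mm thick and 22 mm high; origin at the centre of its underside, its inner floor at z = 5 mm.
- squeeze_bottle: Bystander: white squeeze bottle, 60 mm across, 160 mm tall; origin at the centre of its underside.
- sticker_roll: Bystander: roll of paper stickers standing on its flat end, 90 mm across, 35 mm high; origin at the centre of its underside.
- tin_a: Bystander: flat white compact tin, 68 mm across, 16 mm high; origin at the centre of its underside.
- tin_b: Bystander: flat white compact tin, 68 mm across, 16 mm high; origin at the centre of its underside.
- tin_c: Bystander: flat white compact tin, 68 mm across, 16 mm high; origin at the centre of its underside.
- powder_disc: Bystander: pressed powder disc, 60 mm across, 8 mm thick; origin at the centre of its underside.
Mind the look-alikes: they are no part of the job. Leave any green look-alike of the puller alone. Of the things shaped like the die_block, the aluminium one is meant.

How it is judged:
By the outcome, as a careful person would: the job done as asked, in the order asked, and still so for the second after the job is handed in, with the robot touching nothing.
It also fails if it takes over 67 s, if anything falls off the work surface, if the arm or the gripper's body presses on something with over 40 N, if the wrist force passes 120 N, or if a joint passes its speed limit or range.

## Working session

There is one attempt and no reset: what is moved stays moved. The work goes in short steps, Python scripts to look and compute and a shell command to move; the robot and the scene stay as the last step left them, time stands still between calls to the robot, and variables do not carry over. Pictures are saved under pics/ and viewed, at most 10 in all, crops included, and the job is handed in when it is done.

```bash
ls; mkdir -p pics
cat > h.py <<'E'
import numpy as np, cv2
from station import get_obs, vision, env
def grab(n):
    d=vision.get_image(n); np.savez('/tmp/'+n+'.npz',**d); return d
def world(d):
    """HxWx3 world points from depth"""
    K=np.array(d['intrinsics']);h,w=d['depth'].shape
    u,v=np.meshgrid(np.arange(w),np.arange(h))
    p=np.stack([u,v],-1).reshape(-1,1,2).astype(np.float64)
    q=cv2.undistortPoints(p,K,np.array(d['dist_coeffs'])).reshape(h,w,2)
    z=d['depth'].astype(float)
    c=np.dstack([q[...,0]*z,q[...,1]*z,z])
    W=(c-np.array(d['t']).ravel())@np.array(d['R'])
    W[z==0]=np.nan
    return W
def save(d,f): cv2.imwrite('pics/'+f,cv2.cvtColor(d['img'],cv2.COLOR_RGB2BGR))
E
python3 - <<'E'
from h import *
o=get_obs();print(o)
for n in('top','scene'):
    d=grab(n);save(d,n+'1.png');print(n,d['R'],d['t'])
E
```

```text
pics
{'t': 0.0, 'joint_pos': array([73.82784068, 35.28877652, -0.72266927, 81.64026047,  0.46536499,
       63.21771049, -2.3160913 ]), 'dq': array([ 0.02345013, -0.02949028,  0.09615647,  0.12945477, -0.03340132,
        0.0164315 , -0.01231424]), 'effort': array([ 1.14190907e-04, -4.58945274e+01,  2.09247340e-01, -1.65745586e+01,
       -6.10170001e-02,  2.04543845e-02,  2.38066950e-04]), 'tcp_pos': array([ 164.2496992 , -628.13674249,  231.49263143]), 'tcp_rot': array([[ 9.67459224e-01,  2.53026035e-01, -6.90002557e-04],
       [ 2.53026970e-01, -9.67456214e-01,  2.41395234e-03],
       [-5.67544704e-05, -2.50998971e-03, -9.99996848e-01]]), 'contact_force': array([0.05597437, 0.52208139, 0.15280662]), 'wrist_torque': array([-0.03497155,  0.02820984, -0.01400406]), 'finger_force': 0.0, 'grip_width': 92.89754104077842}
top [[ 0.02404888 -0.99968082  0.00774   ]
 [-0.98137581 -0.02508311 -0.19045304]
 [ 0.19058639 -0.00301566 -0.98166579]] [  27.22846943  540.80678342 1466.59080426]
scene [[ 0.43863178  0.8985875   0.01194406]
 [ 0.51055163 -0.23823632 -0.82618429]
 [-0.73955337  0.36848875 -0.56327334]] [-281.47088238 -182.10737461 1487.53332937]
```

View pics/top1.png

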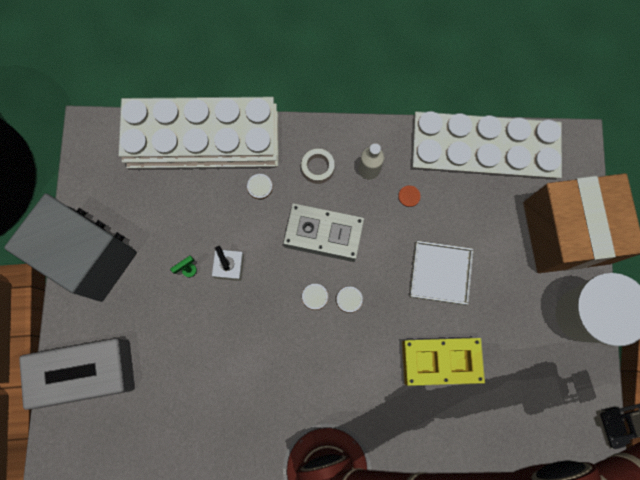

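View pics/scene1.png

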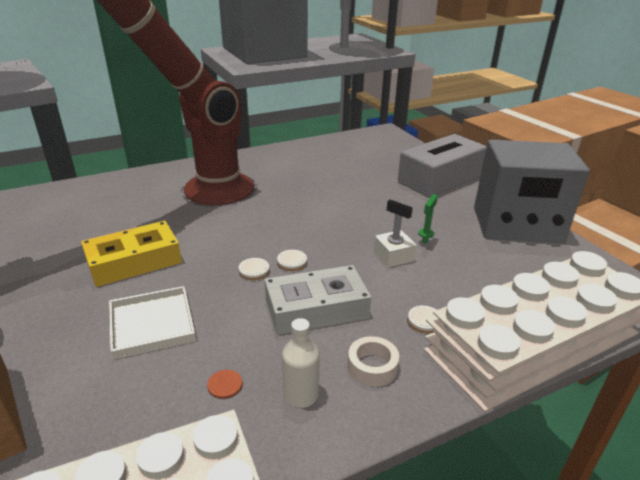

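Candidates in the top picture:
- **Puller:** black T-handle at (222,258) in the white stand at (228,264). The green look-alike at (184,266) is not it.
- **Die block:** the aluminium one at (324,232). The yellow one at (444,361) is not it.
- **Insert:** the open round hole at (308,227). The slotted blank is at (340,234).
- **Tray:** at (441,272).

Run:
```python
from h import *
d=dict(np.load('/tmp/top.npz'));W=world(d);im=d['img'].astype(int)
print(d['intrinsics'])
def rep(n,m):
    p=W[m&np.isfinite(W[...,0])]
    (c,s,a)=cv2.minAreaRect(p[:,:2].astype(np.float32));
    print(n,len(p),'mean',p.mean(0).round(1),'med z',np.median(p[:,2]).round(1),'rect',np.round(c,1),np.round(s,1),round(a,1))
def box(u0,u1,v0,v1):
    m=np.zeros(im.shape[:2],bool);m[v0:v1,u0:u1]=1;return m
dark=im.max(2)<60
rep('handle',box(205,240,240,275)&dark&(W[...,2]>95))
rep('handle2',box(205,240,240,275)&(W[...,2]>105))
rep('stand',box(205,248,240,285)&(abs(W[...,2]-45)<6))
rep('block',box(275,375,195,265)&(abs(W[...,2]-55)<6))
rep('tray',box(400,485,232,310)&(abs(W[...,2]-22)<5))
rep('trayall',box(400,485,232,310)&(W[...,2]>3.5))
rep('hole',box(296,320,215,240)&(W[...,2]<48))
c=im[180:300,160:400].astype(np.uint8);cv2.imwrite('pics/crop1.png',cv2.resize(c[...,::-1],None,fx=3.3,fy=3.3,interpolation=cv2.INTER_CUBIC))
d=dict(np.load('/tmp/scene.npz'));W=world(d);im=d['img'].astype(int);dark=im.max(2)<60
rep('s handle',box(380,415,195,222)&(W[...,2]>92)&dark)
rep('s stand',box(365,425,225,268)&(abs(W[...,2]-45)<5))
rep('s block',box(255,380,255,335)&(abs(W[...,2]-55)<5))
rep('s hole',box(325,350,277,294)&(W[...,2]<48))
rep('s tray',box(95,205,280,360)&(abs(W[...,2]-22)<5))
```

```text
[[588.03335134   0.         315.72751796]
 [  0.         588.03335134 251.48388186]
 [  0.           0.           1.        ]]
handle 138 mean [501.7 267.5 139.6] med z 140.8 rect [503.1 268.5] [57.9 13.5] 26.6
handle2 163 mean [501.7 267.9 138.6] med z 140.5 rect [503.  268.7] [57.9 15. ] 25.7
stand 524 mean [500.2 267.4  45.2] med z 45.4 rect [503.7 269.8] [71.4 71.1] 85.9
block 2735 mean [594.9  20.4  55. ] med z 55.0 rect [595.8  22. ] [189.8 112.1] 79.6
tray 414 mean [ 499.3 -289.5   21.7] med z 21.8 rect [ 499.6 -289.8] [150.8 151.8] 82.9
trayall 3122 mean [ 503.4 -293.5    9.2] med z 7.0 rect [ 507.8 -296.8] [207.4 230.7] 1.3
hole 84 mean [608.2  62.7  37.2] med z 40.2 rect [607.   63.5] [51.7 56.2] 79.5
s handle 263 mean [511.6 267.  130.3] med z 130.9 rect [509.7 269. ] [59.7 15.7] 26.5
s stand 465 mean [513.4 266.5  44.5] med z 44.2 rect [512.9 294.9] [128.1  76.5] 79.2
s block 3401 mean [602.8  19.   53.9] med z 53.9 rect [599.6  22.8] [190.7 116.2] 79.8
s hole 45 mean [597.   70.   42.6] med z 42.0 rect [597.9  71. ] [16.6 12.6] 51.5
s tray 704 mean [ 510.9 -293.8   20. ] med z 20.2 rect [ 503.4 -289.6] [150.1 154.4] 83.1
```

View pics/crop1.png

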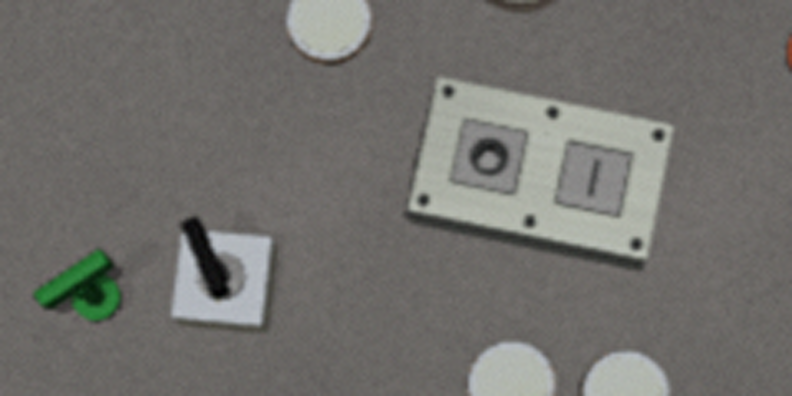

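The crop confirms the choices: black puller at crop (208,260) in the white stand, open hole at (488,157), and slotted blank at (594,178). The green tool is at (80,285). I'll move now, stopping above the insert on the way to look with the wrist camera.

```bash
python3 -m creep '[[[360, -140, -70], [0, 0, -70], 90], [[360, -140, -70], [0, 0, -70], 90], [[360, -140, -70], [0, 0, -70], 90], [[360, -140, -70], [0, 0, -70], 90], [[360, -140, -70], [0, 0, -70], 90], [[360, -140, -70], [0, 0, -70], 90], [[360, -140, -70], [0, 0, -70], 90], [[360, -140, -70], [0, 0, -70], 90], [[360, -140, -70], [0, 0, -70], 90], [[360, -140, -70], [0, 0, -70], 90]]' 20
python3 -c "
from h import *
o=get_obs();R=o['tcp_rot'];print(o['joint_pos'].round(0),R.round(3));d=np.array([540,60,330])-o['tcp_pos'];print(R.T@d)
w=grab('wrist');print(np.array(w['R'])@R, np.array(w['R'])@o['tcp_pos']+np.array(w['t']).ravel())"
```

```text
t: 0.93
tcp_pos: [483.1, -396.0, 303.5]
tcp_rot: [[0.078, 0.997, 0.005], [0.997, -0.078, 0.004], [0.004, 0.004, -1.0]]
contact_force: [0.8, 1.3, 0.5]
grip_width: 89.9
finger_force: 0.0
[ 50.  31. -21.  79.  11.  72.  23.] [[ 0.078  0.997  0.005]
 [ 0.997 -0.078  0.004]
 [ 0.004  0.004 -1.   ]]
[459.16237939  21.16419344 -24.48101039]
[[-1.44183793e-04  9.99999448e-01 -1.04115928e-03]
 [-9.69514202e-01 -3.94908715e-04 -2.45034805e-01]
 [-2.45035081e-01  9.74088663e-04  9.69513724e-01]] [ -0.99273231  27.8202249  163.46607174]
```

```bash
python3 -m creep '[[[380, 67, 73], [0, 0, -70], 90], [[380, 67, 73], [0, 0, -70], 90], [[380, 67, 73], [0, 0, -70], 90], [[380, 67, 73], [0, 0, -70], 90], [[380, 67, 73], [0, 0, -70], 90], [[380, 67, 73], [0, 0, -70], 90], [[380, 67, 73], [0, 0, -70], 90], [[380, 67, 73], [0, 0, -70], 90], [[380, 67, 73], [0, 0, -70], 90], [[380, 67, 73], [0, 0, -70], 90]]'
python3 -m creep '[[[12, 86, 30], [0, 0, -51], 90], [[12, 86, 30], [0, 0, -51], 90], [[12, 86, 30], [0, 0, -51], 90], [[12, 86, 30], [0, 0, -51], 90], [[12, 86, 30], [0, 0, -51], 90], [[12, 86, 30], [0, 0, -51], 90], [[12, 86, 30], [0, 0, -51], 90], [[12, 86, 30], [0, 0, -51], 90], [[12, 86, 30], [0, 0, -51], 90], [[12, 86, 30], [0, 0, -51], 90]]'
python3 - <<'E'
from h import *
d=grab('wrist');W=world(d);o=get_obs();print(o['joint_pos'].round(0),d['intrinsics'])
save(d,'w1.png')
z=W[...,2];m=(abs(z-55)<5)
print(m.sum())
E
```

```text
t: 1.82
tcp_pos: [579.1, -23.3, 228.8]
tcp_rot: [[-0.909, 0.416, -0.001], [0.416, 0.909, 0.005], [0.003, 0.004, -1.0]]
contact_force: [-0.2, 0.4, 0.1]
grip_width: 89.8
finger_force: 0.0
t: 2.65
tcp_pos: [605.2, 52.2, 199.3]
tcp_rot: [[-0.903, -0.43, -0.001], [-0.43, 0.903, -0.0], [0.001, 0.0, -1.0]]
contact_force: [-0.8, 0.9, -0.3]
grip_width: 89.7
finger_force: 0.0
[ 22.  42. -51.  91.  35.  65.  78.] [[416.29333973   0.         316.6524612 ]
 [  0.         416.29333973 232.43385688]
 [  0.           0.           1.        ]]
39664
```

View pics/w1.png

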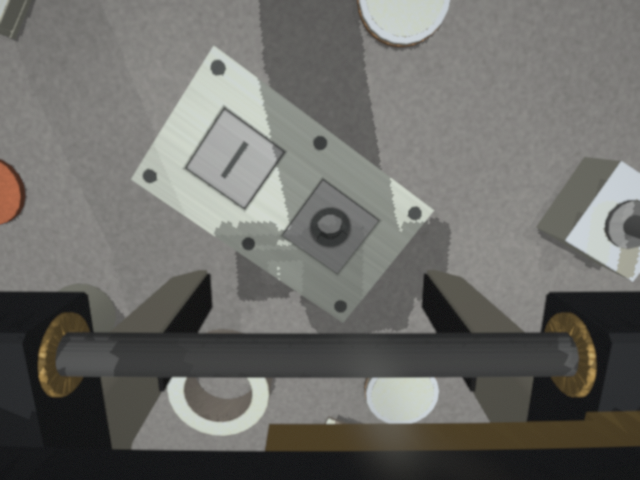

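Run:
```python
from h import *
d=dict(np.load('/tmp/wrist.npz'));W=world(d);im=d['img']
c=im[200:254,300:360];c=cv2.resize(c[...,::-1],None,fx=10,fy=10,interpolation=cv2.INTER_CUBIC)
c=cv2.normalize(c.astype(float)**0.6,None,0,255,cv2.NORM_MINMAX).astype(np.uint8);cv2.imwrite('pics/w1c.png',c)
def ray(uv,z):
    q=cv2.undistortPoints(np.array(uv,float).reshape(-1,1,2),d['intrinsics'],d['dist_coeffs']).reshape(-1,2)
    r=np.c_[q,np.ones(len(q))]@d['R'];C=-d['R'].T@d['t'].ravel()
    return C+r*((z-C[2])/r[:,2])[:,None]
g=cv2.cvtColor(im,cv2.COLOR_RGB2GRAY)
# hole ellipse from dark pixels
m=np.zeros_like(g);m[200:254,300:360]=(g[200:254,300:360]<75)
n,l,s,ce=cv2.connectedComponentsWithStats(m);k=1+s[1:,4].argmax();print(s[k])
ct=cv2.convexHull(np.argwhere(l==k)[:,::-1].astype(np.float32))
P=ray(ct.reshape(-1,2),55);print('hole',cv2.minEnclosingCircle(P[:,:2].astype(np.float32)),cv2.fitEllipse(P[:,:2].astype(np.float32)))
# block top fit
z=W[...,2];mm=(abs(z-55)<4);mm[265:]=0
print('plane z',np.median(z[mm]))
# mean of bolt holes as block centre
bolts=[]
for u,v in [(218,68),(320,143),(415,213),(150,176),(248,243),(340,306)]:
    w=g[v-9:v+10,u-9:u+10].astype(float);t=(w<(w.min()+np.median(w))/2).astype(float)
    yy,xx=np.mgrid[-9:10,-9:10];bolts.append((u+(xx*t).sum()/t.sum(),v+(yy*t).sum()/t.sum()))
B=ray(bolts,55);print(B.round(1),B.mean(0));e=B[2]-B[0]+B[5]-B[3];print(np.degrees(np.arctan2(e[1],e[0])));e/=np.linalg.norm(e);print('insert',B.mean(0)+42*e)
print('insert corners',ray([(321,180),(379,221),(283,231),(337,273)],55).round(1),ray([(321,180),(379,221),(283,231),(337,273)],55).mean(0))
```

```text
[310 208  40  39 836]
hole ((605.1340942382812, 61.76738357543945), 14.565118789672852) ((605.15576171875, 61.75743865966797), (28.732929229736328, 28.992130279541016), 79.4039077758789)
plane z 54.6520657974998
[[538.1 -54.6  55. ]
 [553.6  29.   55. ]
 [569.1 112.5  55. ]
 [626.5 -71.2  55. ]
 [642.1  12.4  55. ]
 [657.5  96.   55. ]] [597.82289649  20.69433051  55.        ]
79.48853953789613
insert [605.48504869  61.98950485  55.        ]
insert corners [[576.7  41.   55. ]
 [585.4  92.   55. ]
 [622.4  32.   55. ]
 [634.5  82.   55. ]] [604.76976015  61.75401447  55.        ]
```

View pics/w1c.png

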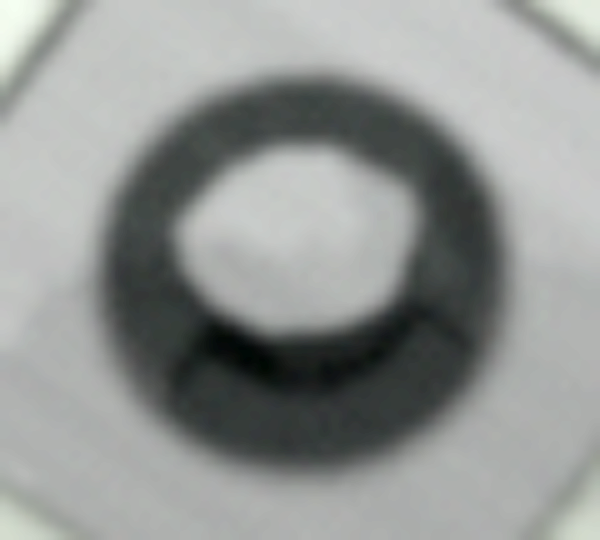

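The hole is at (605.2, 61.8). The crop shows one flight's flat top at the bottom of the hole, with edges at about (190,368) and (445,328). Next I'll work out the gap angle from those.

```bash
cat >> h.py <<'E'
def ray(d,uv,z):
    q=cv2.undistortPoints(np.array(uv,float).reshape(-1,1,2),d['intrinsics'],d['dist_coeffs']).reshape(-1,2)
    r=np.c_[q,np.ones(len(q))]@d['R'];C=-d['R'].T@d['t'].ravel()
    return C+r*((z-C[2])/r[:,2])[:,None]
E
python3 - <<'E'
from h import *
d=dict(np.load('/tmp/wrist.npz'))
px=np.array([(210,345),(175,390),(420,310),(470,345),(300,470)])
p=ray(d,300*np.array([1,0])+np.array([0,200])+(px+.5)/10-.5,50.75)
r=p[:,:2]-[605.2,61.8];print(np.hypot(*r.T).round(1),np.degrees(np.arctan2(r[:,1],r[:,0])).round(0))
o=get_obs();R=o['tcp_rot'];print(R.T@(np.array([512,273,215])-o['tcp_pos']),o['tcp_pos'])
E
```

```text
[ 9.1 13.4  9.5 14.  15.7] [-23. -19.  95.  90.  26.]
[-10.84230456 239.28720025 -15.53095477] [605.26662947  52.36734498 199.51782647]
```

The gap middles are near world 126°/-54°. Next, the puller.

```bash
python3 -m creep '[[[-1, 240, -15], [0, 0, 0], 90], [[-1, 240, -15], [0, 0, 0], 90], [[-1, 240, -15], [0, 0, 0], 90], [[-1, 240, -15], [0, 0, 0], 90], [[-1, 240, -15], [0, 0, 0], 90], [[-1, 240, -15], [0, 0, 0], 90], [[-1, 240, -15], [0, 0, 0], 90], [[-1, 240, -15], [0, 0, 0], 90], [[-1, 240, -15], [0, 0, 0], 90], [[-1, 240, -15], [0, 0, 0], 90]]'
python3 - <<'E'
from h import *
d=grab('wrist');W=world(d);o=get_obs();print(o['joint_pos'].round(0),o['tcp_pos'].round(1));save(d,'w2.png')
im=d['img'].astype(int);z=W[...,2]
ok=np.isfinite(z)&(np.hypot(W[...,0]-503,W[...,1]-269)<50)
m=ok&(abs(z-141)<4);p=W[m];print(m.sum(),np.median(p[:,2]),cv2.minAreaRect(p[:,:2].astype(np.float32)))
uv=np.argwhere(m)[:,::-1];r=ray(d,uv,141);print('ray',cv2.minAreaRect(r[:,:2].astype(np.float32)),uv.min(0),uv.max(0))
m=ok&(abs(z-45)<3);p=W[m];print(m.sum(),cv2.minAreaRect(p[:,:2].astype(np.float32)))
m=ok&(abs(z-51)<1.5);p=W[m];print(m.sum(),p.mean(0),cv2.minEnclosingCircle(p[:,:2].astype(np.float32)))
E
```

```text
t: 3.53
tcp_pos: [503.4, 267.6, 214.3]
tcp_rot: [[-0.903, -0.43, 0.0], [-0.43, 0.903, -0.002], [0.001, -0.002, -1.0]]
contact_force: [0.4, -0.9, -0.4]
grip_width: 89.6
finger_force: 0.0
[  0.  37. -51.  96.  32.  63.  55.] [503.5 267.5 214.3]
2417 140.33372715745136 ((504.90374755859375, 268.55926513671875), (59.504737854003906, 13.66050910949707), 25.100393295288086)
ray ((504.3775329589844, 268.3016357421875), (58.83067321777344, 13.443394660949707), 25.10947036743164) [307 200] [331 300]
5285 ((505.7987976074219, 268.6655578613281), (70.3402328491211, 70.60585021972656), 86.1778335571289)
612 [505.45591882 267.60509046  50.66247342] ((505.42645263671875, 268.46258544921875), 18.781845092773438)
```

View pics/w2.png

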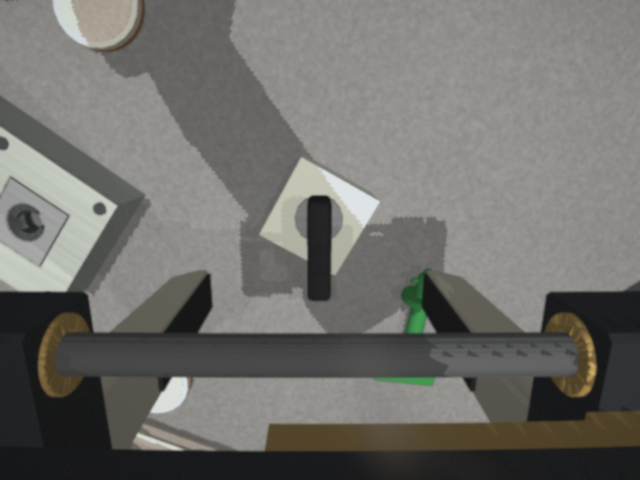

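The picture shows the handle as a bar from (319,200) to (319,300), aligned with the tool. The green look-alike is close to the right finger at (415,300), so I'll narrow the fingers before descending.

```bash
python3 -m creep '[[[-2, 0, 40], [0, 0, 0], 36], [[-2, 0, 40], [0, 0, 0], 36], [[-2, 0, 50], [0, 0, 0], 36], [[-2, 0, 50], [0, 0, 0], 36], [[-2, 0, 60], [0, 0, 0], 36], [[-2, 0, 75], [0, 0, 0], 36], [[-2, 0, 91], [0, 0, 0], 36], [[-2, 0, 91], [0, 0, 0], 36], [[-2, 0, 91], [0, 0, 0], 36]]' 40
python3 -m creep '[[[0, 0, 0], [0, 0, 0], 5], [[0, 0, 0], [0, 0, 0], 5], [[0, 0, 0], [0, 0, 0], 5], [[0, 0, 0], [0, 0, 0], 5], [[0, 0, 0], [0, 0, 0], 5]]' 42
```

```text
t: 4.33
tcp_pos: [504.1, 270.3, 123.8]
tcp_rot: [[-0.901, -0.433, -0.0], [-0.433, 0.901, -0.0], [0.0, 0.0, -1.0]]
contact_force: [0.0, -0.1, 0.2]
grip_width: 37.5
finger_force: 0.0
t: 4.75
tcp_pos: [504.8, 270.3, 124.5]
tcp_rot: [[-0.902, -0.433, 0.002], [-0.433, 0.902, 0.0], [-0.002, -0.001, -1.0]]
contact_force: [0.9, -0.9, 2.5]
grip_width: 14.6
finger_force: 42.0
```

```bash
python3 -m creep '[[[0, 0, -10], [0, 0, 0], 5], [[0, 0, -30], [0, 0, 0], 5], [[0, 0, -60], [0, 0, 0], 5], [[0, 0, -62], [0, 0, 0], 5], [[0, 0, -62], [0, 0, 0], 5], [[0, 0, -62], [0, 0, 0], 5]]'
python3 - <<'E'
from h import *
o=get_obs();d=grab('wrist');W=world(d);R=o['tcp_rot'];print(o['joint_pos'].round(0),o['tcp_pos'].round(1),o['contact_force'],o['wrist_torque']);save(d,'w3.png')
T=(W-o['tcp_pos'])@R   # tool coords
z=W[...,2]
ok=np.isfinite(z)&(abs(T[...,0])<45)&(abs(T[...,1])<30)
for lo,hi in((-25,-10),(60,75),(50,85)):
    m=ok&(T[...,2]>lo)&(T[...,2]<hi);p=T[m]
    if m.sum()>5: print(lo,hi,m.sum(),np.median(p,0).round(1),p.min(0).round(1),p.max(0).round(1),cv2.minAreaRect(p[:,:2].astype(np.float32)))
E
```

```text
t: 5.25
tcp_pos: [503.8, 269.8, 185.3]
tcp_rot: [[-0.901, -0.433, -0.001], [-0.433, 0.901, -0.001], [0.001, -0.001, -1.0]]
contact_force: [-0.0, 0.1, -1.7]
grip_width: 14.5
finger_force: 42.0
[ -1.  39. -50.  97.  34.  60.  53.] [503.8 269.8 185.3] [-0.04269312  0.1331365  -1.73059713] [ 0.01136432 -0.13159275  0.02349541]
-25 -10 5155 [  8.7  -0.6 -15.9] [-29.3 -16.5 -25. ] [ 30.5  15.  -10. ] ((1.1684322357177734, 1.1138534545898438), (30.5657901763916, 59.551177978515625), 76.0805892944336)
60 75 1156 [ 4.2 -9.6 73.8] [-14.1 -20.   71.4] [18.6 16.9 75. ] ((2.827625274658203, -1.8150615692138672), (37.043861389160156, 31.9908447265625), 85.05162811279297)
50 85 1277 [ 5.  -7.9 73.8] [-14.1 -20.   71.4] [18.7 16.9 79.3] ((2.8320999145507812, -1.7633705139160156), (37.14762878417969, 31.9908447265625), 85.05162811279297)
```

View pics/w3.png

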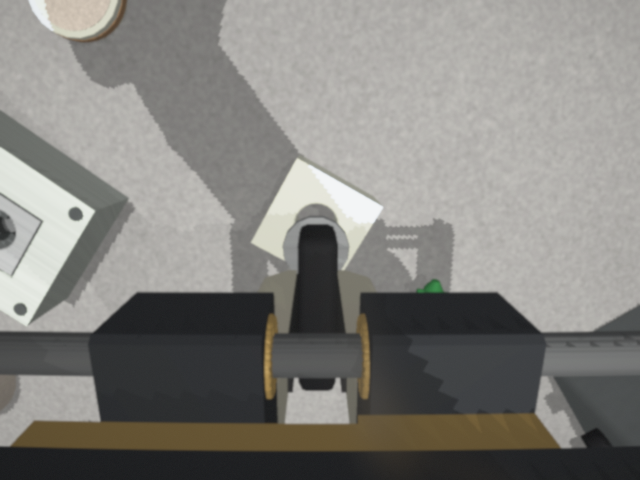

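```bash
python3 -m creep '[[[-1, -230, 0], [0, 0, 70], 5], [[-1, -230, 0], [0, 0, 70], 5], [[-1, -230, 0], [0, 0, 70], 5], [[-1, -230, 0], [0, 0, 70], 5], [[-1, -230, 0], [0, 0, 70], 5], [[-1, -230, 0], [0, 0, 80], 5], [[-1, -230, 0], [0, 0, 80], 5], [[-1, -230, 0], [0, 0, 80], 5], [[-1, -230, 0], [0, 0, 80], 5], [[-1, -230, 0], [0, 0, 80], 5]]'
python3 -m creep '[[[0, 0, 0], [0, 0, 8], 5], [[0, 0, 0], [0, 0, 8], 5], [[0, 0, 0], [0, 0, 8], 5]]'
python3 - <<'E'
from h import *
o=get_obs();d=grab('wrist');W=world(d);R=o['tcp_rot'];print(o['joint_pos'].round(0),o['tcp_pos'].round(1),np.degrees(np.arctan2(R[1,0],R[0,0])));save(d,'w4.png')
T=(W-o['tcp_pos'])@R;np.save('/tmp/T4.npy',T)
print(R.T@(np.array([604.8,62.7,185])-o['tcp_pos']))
E
```

```text
t: 6.13
tcp_pos: [603.6, 62.9, 183.8]
tcp_rot: [[-0.69, 0.723, -0.004], [0.723, 0.69, -0.0], [0.002, -0.003, -1.0]]
contact_force: [-0.3, 0.5, -1.9]
grip_width: 14.1
finger_force: 42.0
t: 6.38
tcp_pos: [603.9, 63.4, 184.4]
tcp_rot: [[-0.591, 0.807, -0.002], [0.807, 0.591, -0.001], [0.001, -0.002, -1.0]]
contact_force: [0.8, 0.4, -1.5]
grip_width: 14.2
finger_force: 42.0
[  9.  37. -29.  92.  20.  57.  10.] [603.9  63.4 184.4] 126.19901090656705
[-1.10580274  0.35016303 -0.56175637]
```

View pics/w4.png

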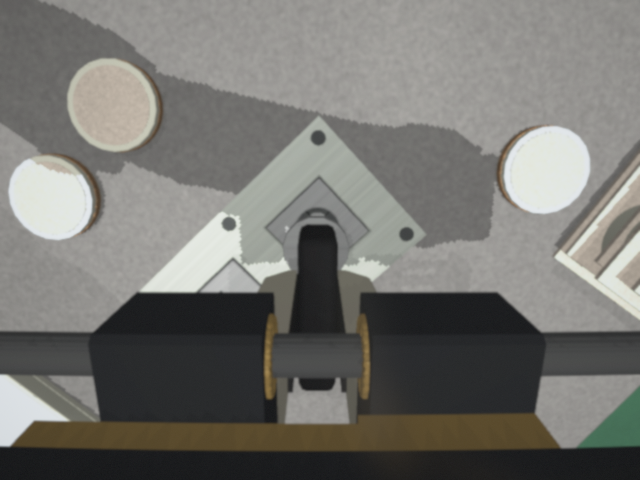

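Run:
```python
from h import *
d=dict(np.load('/tmp/wrist.npz'));o=get_obs();R=o['tcp_rot'];g=cv2.cvtColor(d['img'],cv2.COLOR_RGB2GRAY);b=[]
for u,v in [(318,137),(229,223),(407,234)]:
    w=g[v-9:v+10,u-9:u+10].astype(float);t=(w<(w.min()+np.median(w))/2).astype(float)
    yy,xx=np.mgrid[-9:10,-9:10];b.append((u+(xx*t).sum()/t.sum(),v+(yy*t).sum()/t.sum()))
B=ray(d,b,55);old=np.array([[569.1,112.5],[553.6,29],[657.5,96]])
print(b,B.round(1),(B[:,:2]-old).round(1))
# collar in tool coords: top edge circle fit; collar top at tool z = 73
T=np.load('/tmp/T4.npy');m=(abs(T[...,2]-73)<4)&(abs(T[...,0])<40)&(abs(T[...,1])<40)
p=T[m];print(m.sum(),np.median(p[:,2]),p.min(0),p.max(0));h=cv2.convexHull(p[p[:,0]>2][:,:2].astype(np.float32)).reshape(-1,2)
h=h[h[:,0]>3]
from scipy.optimize import least_squares
print('collar',least_squares(lambda c:np.hypot(*(h-c).T)-19,[0,0],loss='soft_l1').x,len(h))
print(R.round(3))
```

```text
[(np.float64(317.8521126760563), np.float64(137.33098591549296)), (np.float64(228.65384615384616), np.float64(223.44615384615383)), (np.float64(406.06060606060606), np.float64(233.6590909090909))] [[569.1 112.6  55. ]
 [553.6  28.9  55. ]
 [657.5  96.   55. ]] [[ 0.   0.1]
 [-0.  -0.1]
 [ 0.   0. ]]
1240 73.71041132282218 [-14.72887989 -18.68250724  71.74820238] [18.27978777 18.31149873 76.95123375]
collar [-0.52867994 -0.13908753] 18
[[-0.591  0.807 -0.002]
 [ 0.807  0.591 -0.001]
 [ 0.001 -0.002 -1.   ]]
```

```bash
python3 -m creep '[[[-1.5, 0.2, 5], [0, 0, 0], 5], [[-1.5, 0.2, 15], [0, 0, 0], 5], [[-1.5, 0.2, 25], [0, 0, 0], 5], [[-1.5, 0.2, 28], [0, 0, 0], 5], [[-1.5, 0.2, 28], [0, 0, 0], 5]]'
python3 -m creep '[[[0, 0, 2], [0, 0, 0], 5], [[0, 0, 4], [0, 0, 0], 5], [[0, 0, 6], [0, 0, 0], 5], [[0, 0, 7], [0, 0, 0], 5], [[0, 0, 8], [0, 0, 0], 5], [[0, 0, 8], [0, 0, 0], 5]]'
```

```text
t: 6.85
tcp_pos: [604.5, 61.9, 155.6]
tcp_rot: [[-0.589, 0.808, -0.004], [0.808, 0.589, -0.0], [0.002, -0.003, -1.0]]
contact_force: [0.7, -0.2, -1.6]
grip_width: 14.6
finger_force: 42.0
t: 7.35
tcp_pos: [605.6, 62.3, 149.6]
tcp_rot: [[-0.588, 0.809, -0.0], [0.809, 0.588, -0.0], [0.0, -0.0, -1.0]]
contact_force: [-0.0, 0.3, -2.2]
grip_width: 14.3
finger_force: 42.0
```

```bash
python3 -m creep '[[[0, 0, 1], [0, 0, 0], 5], [[0, 0, 2], [0, 0, 0], 5], [[0, 0, 3], [0, 0, 0], 5], [[0, 0, 4], [0, 0, 0], 5], [[0, 0, 5], [0, 0, 0], 5], [[0, 0, 6], [0, 0, 0], 5], [[0, 0, 6], [0, 0, 0], 5], [[0, 0, 6], [0, 0, 0], 5]]'
python3 -c "
from h import *
o=get_obs();print(o['tcp_pos'],o['contact_force'],o['wrist_torque'])"
```

```text
t: 8.02
tcp_pos: [605.6, 62.3, 143.6]
tcp_rot: [[-0.588, 0.809, -0.0], [0.809, 0.588, 0.0], [0.0, -0.0, -1.0]]
contact_force: [0.1, 0.2, -0.9]
grip_width: 14.3
finger_force: 42.0
[605.63914908  62.32450751 143.59126743] [ 0.11587371  0.22021156 -0.88440143] [-0.04563964 -0.12371204 -0.00024341]
```

```bash
python3 -m creep '[[[0, 0, 1], [0, 0, 0], 5], [[0, 0, 2], [0, 0, 0], 5], [[0, 0, 3], [0, 0, 0], 5], [[0, 0, 4], [0, 0, 0], 5], [[0, 0, 4.5], [0, 0, 0], 5], [[0, 0, 5], [0, 0, 0], 5], [[0, 0, 5], [0, 0, 0], 5], [[0, 0, 5], [0, 0, 0], 5]]'
python3 -c "
from h import *
o=get_obs();print(o['tcp_pos'],o['contact_force'],o['wrist_torque'])"
```

```text
t: 8.68
tcp_pos: [605.7, 62.4, 138.7]
tcp_rot: [[-0.588, 0.809, 0.0], [0.809, 0.588, 0.0], [0.0, 0.0, -1.0]]
contact_force: [-0.2, -0.1, -1.7]
grip_width: 14.1
finger_force: 42.0
[605.70059139  62.38344795 138.68387413] [-0.20528539 -0.06362465 -1.71414911] [ 0.02565795 -0.14790574 -0.02583384]
```

```bash
python3 -m creep '[[[0, 0, 0.5], [0, 0, 0], 5], [[0, 0, 0.8], [0, 0, 0], 5], [[0, 0, 1], [0, 0, 0], 5], [[0, 0, 1], [0, 0, 0], 5]]'
python3 -m creep '[[[0, 0, 0.3], [0, 0, 0], 5], [[0, 0, 0.6], [0, 0, 0], 5], [[0, 0, 0.6], [0, 0, 0], 5]]'
python3 -c "
from h import *
o=get_obs();print(o['tcp_pos'],o['contact_force'],o['wrist_torque'])"
```

```text
t: 9.02
tcp_pos: [605.7, 62.4, 137.7]
tcp_rot: [[-0.588, 0.809, -0.0], [0.809, 0.588, 0.0], [0.0, 0.0, -1.0]]
contact_force: [0.7, 0.1, -2.4]
grip_width: 14.1
finger_force: 42.0
t: 9.27
tcp_pos: [605.8, 62.4, 137.3]
tcp_rot: [[-0.588, 0.809, 0.0], [0.809, 0.588, 0.0], [-0.0, 0.0, -1.0]]
contact_force: [-1.0, -0.4, -0.6]
grip_width: 14.3
finger_force: 42.0
[605.79321791  62.37091739 137.25654755] [-0.96364194 -0.41827539 -0.5961991 ] [ 0.018579   -0.0411662  -0.00311293]
```

```bash
python3 -m creep '[[[0, 0, 0.3], [0, 0, 0], 5], [[0, 0, 0.6], [0, 0, 0], 5], [[0, 0, 0.6], [0, 0, 0], 5]]'
python3 -c "
from h import *
o=get_obs();print(o['tcp_pos'],o['contact_force'],o['wrist_torque'])"
python3 -m creep '[[[0, 0, 0.3], [0, 0, 0], 5], [[0, 0, 0.6], [0, 0, 0], 5], [[0, 0, 0.6], [0, 0, 0], 5]]'
python3 -c "
from h import *
o=get_obs();print(o['tcp_pos'],o['contact_force'],o['wrist_torque'])"
```

```text
t: 9.52
tcp_pos: [605.9, 62.5, 137.0]
tcp_rot: [[-0.588, 0.809, 0.001], [0.809, 0.588, 0.0], [-0.0, 0.001, -1.0]]
contact_force: [-0.5, 0.1, 2.5]
grip_width: 14.3
finger_force: 42.0
[605.90448542  62.45382784 137.03747791] [-0.52543973  0.09765589  2.50664633] [-0.14850586  0.08064566  0.01927996]
t: 9.77
tcp_pos: [606.0, 62.5, 136.9]
tcp_rot: [[-0.588, 0.809, 0.001], [0.809, 0.588, 0.0], [-0.001, 0.001, -1.0]]
contact_force: [-0.9, -0.3, 5.1]
grip_width: 14.3
finger_force: 42.0
[606.04838491  62.48772438 136.87585529] [-0.90442847 -0.34207704  5.07631367] [-0.1840079   0.26435713  0.00276555]
```

The lugs have dropped in, with the floor felt at TCP z of about 137. Now turning clockwise.

```bash
python3 -m creep '[[[0, 0, 0], [0, 0, 4], 5], [[0, 0, 0], [0, 0, 8], 5], [[0, 0, 0], [0, 0, 12], 5], [[0, 0, 0], [0, 0, 16], 5], [[0, 0, 0], [0, 0, 20], 5], [[0, 0, 0], [0, 0, 20], 5]]'
python3 -c "
from h import *
o=get_obs();print(o['tcp_pos'],o['contact_force'],o['wrist_torque'])"
python3 -m creep '[[[0, 0, 0], [0, 0, 4], 5], [[0, 0, 0], [0, 0, 8], 5], [[0, 0, 0], [0, 0, 12], 5], [[0, 0, 0], [0, 0, 12], 5]]'
python3 -c "
from h import *
o=get_obs();print(o['tcp_pos'],o['contact_force'],o['wrist_torque'])"
```

```text
t: 10.27
tcp_pos: [606.4, 62.7, 136.9]
tcp_rot: [[-0.275, 0.961, 0.002], [0.961, 0.275, 0.0], [-0.001, 0.002, -1.0]]
contact_force: [-0.3, -0.4, 5.4]
grip_width: 14.4
finger_force: 42.0
[606.43645986  62.69220825 136.9082122 ] [-0.27695059 -0.42227437  5.3512124 ] [-0.13163593  0.09778066 -0.08869901]
t: 10.6
tcp_pos: [606.4, 62.6, 136.8]
tcp_rot: [[-0.07, 0.998, 0.002], [0.998, 0.07, 0.0], [-0.0, 0.002, -1.0]]
contact_force: [-0.8, 0.2, 5.3]
grip_width: 14.6
finger_force: 42.0
[606.40601765  62.61016404 136.83195245] [-0.76382336  0.189017    5.25861166] [-0.15047584  0.14737861 -0.04263227]
```

```bash
cat > s.py <<'E'
from h import *
o=get_obs();R=o['tcp_rot'];print('>>',o['tcp_pos'].round(2),o['contact_force'].round(1),'tau',o['wrist_torque'].round(2),'yaw',round(float(np.degrees(np.arctan2(R[1,0],R[0,0]))),1),'t',o['t'])
E
python3 -m creep '[[[0, 0, 0], [0, 0, 5], 5], [[0, 0, 0], [0, 0, 10], 5], [[0, 0, 0], [0, 0, 10], 5]]' | head -1; python3 s.py
python3 -m creep '[[[0, 0, 0], [0, 0, 5], 5], [[0, 0, 0], [0, 0, 10], 5], [[0, 0, 0], [0, 0, 10], 5]]' | head -1; python3 s.py
```

```text
t: 10.85
>> [606.18  62.76 136.55] [-1.4  0.3  4.7] tau [-0.01  0.12 -0.07] yaw 84.1 t 10.85
t: 11.1
>> [605.43  62.73 135.38] [0.3 0.8 0.8] tau [ 0.09 -0.02 -0.06] yaw 74.1 t 11.1
```

```bash
python3 -m creep '[[[0, 0, 0.5], [0, 0, 5], 5], [[0, 0, 0.9], [0, 0, 10], 5], [[0, 0, 0.9], [0, 0, 10], 5]]' | head -1; python3 s.py
python3 -m creep '[[[0, 0, 0.3], [0, 0, 4], 5], [[0, 0, 0.5], [0, 0, 6], 5], [[0, 0, 0.5], [0, 0, 6], 5]]' | head -1; python3 s.py
```

```text
t: 11.35
>> [605.45  62.66 134.49] [ 0.1  0.2 -0.2] tau [ 0.03 -0.06  0.05] yaw 64.2 t 11.35
t: 11.6
>> [605.39  62.72 134.45] [-1.2  0.5  2.8] tau [0.07 0.17 0.03] yaw 58.3 t 11.6
```

```bash
for i in 1; do python3 -m creep '[[[0, 0, 0], [0, 0, 2], 5], [[0, 0, 0], [0, 0, 4], 5], [[0, 0, 0], [0, 0, 4], 5]]' | head -1; python3 s.py; done
python3 -m creep '[[[0, 0, 0], [0, 0, 2], 5], [[0, 0, 0], [0, 0, 3], 5], [[0, 0, 0], [0, 0, 3], 5]]' | head -1; python3 s.py
```

```text
t: 11.85
>> [605.36  62.65 134.46] [-1.9  0.1  1.9] tau [ 0.07  0.29 -0.  ] yaw 54.3 t 11.85
t: 12.1
>> [605.41  62.59 134.45] [-1.3  0.7  3.6] tau [0.21 0.34 0.  ] yaw 51.2 t 12.1
```

```bash
python3 -m creep '[[[0, 0, 0], [0, 0, 2], 5], [[0, 0, 0], [0, 0, 4], 5], [[0, 0, 0], [0, 0, 4], 5]]' | head -1; python3 s.py
python3 -m creep '[[[0, 0, 0], [0, 0, 2], 5], [[0, 0, 0], [0, 0, 3], 5], [[0, 0, 0], [0, 0, 3], 5]]' | head -1; python3 s.py
```

```text
t: 12.35
>> [605.43  62.52 134.41] [-1.9  1.2  3. ] tau [0.2  0.33 0.09] yaw 47.1 t 12.35
t: 12.6
>> [605.35  62.53 134.41] [-1.   1.3  2.4] tau [0.13 0.43 0.08] yaw 44.1 t 12.6
```

Torque is starting to rise.

```bash
python3 -m creep '[[[0, 0, 0], [0, 0, 1.5], 5], [[0, 0, 0], [0, 0, 3], 5], [[0, 0, 0], [0, 0, 3], 5]]' | head -1; python3 s.py
python3 -m creep '[[[0, 0, 0], [0, 0, 1], 5], [[0, 0, 0], [0, 0, 2], 5], [[0, 0, 0], [0, 0, 2], 5]]' | head -1; python3 s.py
```

```text
t: 12.85
>> [605.27  62.59 134.34] [-3.6  1.7  2.5] tau [0.26 0.58 0.18] yaw 41.0 t 12.85
t: 13.1
>> [605.28  62.67 134.35] [-3.1  1.5  2.4] tau [0.27 0.76 0.14] yaw 39.0 t 13.1
```

```bash
python3 -m creep '[[[0, 0, 0], [0, 0, 1], 5], [[0, 0, 0], [0, 0, 2], 5], [[0, 0, 0], [0, 0, 2], 5]]' | head -1; python3 s.py
python3 -m creep '[[[0, 0, 0], [0, 0, 0], 5]]' | head -1; python3 s.py
```

```text
t: 13.35
>> [605.31  62.67 134.34] [-3.3  2.2  3.2] tau [0.36 0.84 0.28] yaw 37.0 t 13.35
t: 13.43
>> [605.34  62.64 134.35] [-3.5  1.4  2.2] tau [0.38 0.83 0.22] yaw 37.0 t 13.4333
```

Snug at about 0.25 N m. Now pulling straight up.

```bash
python3 -m creep '[[[0, 0, -1], [0, 0, 0], 5], [[0, 0, -2], [0, 0, 0], 5], [[0, 0, -3], [0, 0, 0], 5], [[0, 0, -5], [0, 0, 0], 5], [[0, 0, -7], [0, 0, 0], 5], [[0, 0, -9], [0, 0, 0], 5], [[0, 0, -11], [0, 0, 0], 5], [[0, 0, -11], [0, 0, 0], 5]]' 50; python3 s.py
```

```text
t: 14.1
tcp_pos: [605.4, 61.9, 145.6]
tcp_rot: [[0.798, 0.602, -0.001], [0.602, -0.798, -0.001], [-0.001, -0.0, -1.0]]
contact_force: [-1.7, 0.3, -10.5]
grip_width: 14.0
finger_force: 50.0
>> [605.37  61.88 145.59] [ -1.7   0.3 -10.5] tau [0.19 0.22 0.14] yaw 37.0 t 14.1
```

```bash
python3 -m creep '[[[0, 0, -3], [0, 0, 0], 5], [[0, 0, -6], [0, 0, 0], 5], [[0, 0, -9], [0, 0, 0], 5], [[0, 0, -12], [0, 0, 0], 5], [[0, 0, -15], [0, 0, 0], 5], [[0, 0, -18], [0, 0, 0], 5], [[0, 0, -21], [0, 0, 0], 5], [[0, 0, -24], [0, 0, 0], 5], [[0, 0, -27], [0, 0, 0], 5], [[0, 0, -30], [0, 0, 0], 5]]'; python3 s.py
python3 -m creep '[[[0, 0, -3], [0, 0, 0], 5], [[0, 0, -6], [0, 0, 0], 5], [[0, 0, -10], [0, 0, 0], 5], [[0, 0, -15], [0, 0, 0], 5], [[0, 0, -25], [0, 0, 0], 5], [[0, 0, -35], [0, 0, 0], 5], [[0, 0, -35], [0, 0, 0], 5], [[0, 0, -35], [0, 0, 0], 5]]'; python3 s.py
python3 - <<'E'
from h import *
d=grab('scene');c=d['img'][120:330,230:470];cv2.imwrite('pics/s2.png',cv2.resize(c[...,::-1],None,fx=2.5,fy=2.5,interpolation=cv2.INTER_CUBIC))
E
```

```text
t: 14.93
tcp_pos: [606.2, 62.3, 176.5]
tcp_rot: [[0.798, 0.602, 0.002], [0.602, -0.798, 0.0], [0.001, 0.001, -1.0]]
contact_force: [-0.6, 0.1, -5.4]
grip_width: 13.9
finger_force: 50.0
>> [606.15  62.34 176.5 ] [-0.6  0.1 -5.4] tau [0.11 0.44 0.05] yaw 37.0 t 14.9333
t: 15.6
tcp_pos: [606.5, 62.5, 211.8]
tcp_rot: [[0.798, 0.602, 0.003], [0.602, -0.798, 0.0], [0.003, 0.001, -1.0]]
contact_force: [-0.2, 0.0, -5.6]
grip_width: 13.8
finger_force: 50.0
>> [606.52  62.47 211.83] [-0.2  0.  -5.6] tau [-0.06 -0.01  0.01] yaw 37.0 t 15.6
```

View pics/s2.png

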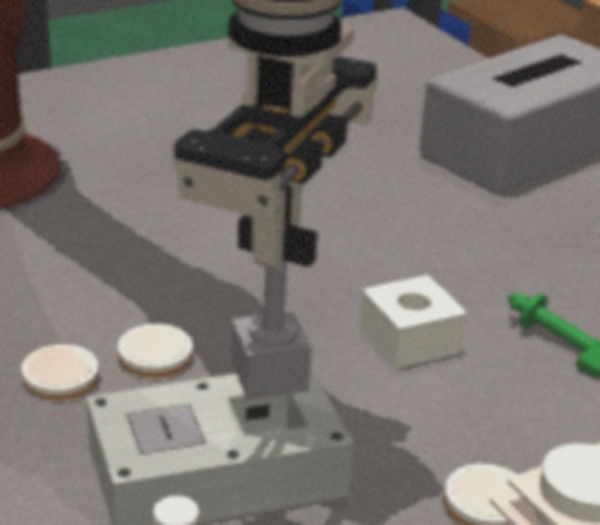

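The insert is clear of the pocket (block centre at picture (215,440)), with the collar seated on it and the blank untouched. Carrying it to the tray.

```bash
python3 -m creep '[[[-9, 7, 0], [0, 0, 0], 5], [[-30, 22, 0], [0, 0, 0], 5], [[-59, 44, 0], [0, 0, 0], 5], [[-90, 66, 0], [0, 0, 0], 5], [[-122, 90, 0], [0, 0, 0], 5], [[-154, 113, 0], [0, 0, 0], 5], [[-187, 138, 0], [0, 0, 0], 5], [[-220, 162, 0], [0, 0, 0], 5], [[-252, 186, 0], [0, 0, 0], 5], [[-276, 203, 0], [0, 0, 0], 5]]' | head -2
python3 -m creep '[[[-14, 11, 0], [0, 0, 0], 5], [[-20, 15, 0], [0, 0, 0], 5], [[-20, 15, 0], [0, 0, 0], 5], [[-20, 15, 0], [0, 0, 0], 5], [[-20, 15, 0], [0, 0, 0], 5]]'; python3 s.py
python3 - <<'E'
from h import *
d=grab('wrist');W=world(d);o=get_obs()
m=np.isfinite(W[...,2])&(abs(W[...,2]-22)<2.5)&(np.hypot(W[...,0]-501,W[...,1]+290)<120);p=W[m];print(m.sum(),cv2.minAreaRect(p[:,:2].astype(np.float32)))
d=grab('top');save(d,'t2.png')
E
```

```text
t: 16.48
tcp_pos: [504.4, -271.7, 210.1]
t: 16.9
tcp_pos: [501.7, -287.1, 210.3]
tcp_rot: [[0.796, 0.605, 0.0], [0.605, -0.796, 0.003], [0.002, -0.002, -1.0]]
contact_force: [0.9, -0.2, -3.7]
grip_width: 14.1
finger_force: 50.0
>> [ 501.75 -287.08  210.25] [ 0.9 -0.2 -3.7] tau [ 0.06 -0.02  0.03] yaw 37.3 t 16.9
3231 ((501.7735595703125, -291.61920166015625), (150.4271697998047, 150.41156005859375), 83.2776107788086)
```

```bash
python3 -m creep '[[[-1, 1, 8], [0, 0, 0], 5], [[-2, 2, 25], [0, 0, 0], 5], [[-2, 3, 45], [0, 0, 0], 5], [[-2, 3, 60], [0, 0, 0], 5], [[-2, 3, 70], [0, 0, 0], 5], [[-2, 3, 76], [0, 0, 0], 5], [[-2, 3, 77], [0, 0, 0], 5], [[-2, 3, 77], [0, 0, 0], 5]]' | head -2; python3 s.py
python3 -m creep '[[[0, 0, 1], [0, 0, 0], 5], [[0, 0, 2], [0, 0, 0], 5], [[0, 0, 3], [0, 0, 0], 5], [[0, 0, 4], [0, 0, 0], 5], [[0, 0, 5], [0, 0, 0], 5], [[0, 0, 5], [0, 0, 0], 5], [[0, 0, 5], [0, 0, 0], 5]]' | head -2; python3 s.py
```

```text
t: 17.67
tcp_pos: [501.3, -293.4, 133.5]
>> [ 501.33 -293.4   133.48] [ 0.6 -0.5 -4.1] tau [-0.09 -0.04  0.02] yaw 37.1 t 17.6667
t: 18.25
tcp_pos: [500.9, -293.5, 128.4]
>> [ 500.91 -293.54  128.44] [-0.3 -0.3 -5. ] tau [-0.03 -0.02  0.04] yaw 37.0 t 18.25
```

```bash
python3 -m creep '[[[0, 0, 0.4], [0, 0, 0], 5], [[0, 0, 0.8], [0, 0, 0], 5], [[0, 0, 1.2], [0, 0, 0], 5], [[0, 0, 1.2], [0, 0, 0], 5], [[0, 0, 1.2], [0, 0, 0], 5]]' | head -1; python3 s.py
python3 -m creep '[[[0, 0, 0.3], [0, 0, 0], 5], [[0, 0, 0.6], [0, 0, 0], 5], [[0, 0, 0.9], [0, 0, 0], 5], [[0, 0, 0.9], [0, 0, 0], 5], [[0, 0, 0.9], [0, 0, 0], 5]]' | head -1; python3 s.py
```

```text
t: 18.67
>> [ 500.89 -293.55  127.2 ] [-0.1  0.5 -4.5] tau [ 0.02 -0.01 -0.02] yaw 37.0 t 18.6667
t: 19.08
>> [ 501.04 -293.79  126.87] [-0.7  0.4  0.8] tau [ 0.09  0.25 -0.01] yaw 37.0 t 19.0833
```

The insert is standing on the tray floor with its weight supported. Releasing.

```bash
python3 -m creep '[[[0, 0, 0.2], [0, 0, 0], 5], [[0, 0, 0.2], [0, 0, 0], 5]]' | head -1; python3 s.py
python3 -m creep '[[[0, 0, 0], [0, 0, 0], 18], [[0, 0, 0], [0, 0, 0], 22], [[0, 0, 0], [0, 0, 0], 30], [[0, 0, 0], [0, 0, 0], 50], [[0, 0, 0], [0, 0, 0], 50], [[0, 0, 0], [0, 0, 0], 50]]'
python3 -m creep '[[[0, 0, -5], [0, 0, 0], 50], [[0, 0, -20], [0, 0, 0], 50], [[0, 0, -45], [0, 0, 0], 50], [[0, 0, -80], [0, 0, 0], 50], [[0, 0, -110], [0, 0, 0], 50], [[0, 0, -110], [0, 0, 0], 50], [[0, 0, -110], [0, 0, 0], 50]]'; python3 s.py
python3 - <<'E'
from h import *
d=grab('scene');W=world(d);c=d['img'][180:400,60:330];cv2.imwrite('pics/s3.png',cv2.resize(c[...,::-1],None,fx=2.5,fy=2.5,interpolation=cv2.INTER_CUBIC))
E
```

```text
t: 19.25
>> [ 501.04 -293.92  126.8 ] [-1.5 -0.   2.2] tau [0.06 0.37 0.01] yaw 37.0 t 19.25
t: 19.75
tcp_pos: [501.2, -293.5, 126.1]
tcp_rot: [[0.798, 0.603, 0.0], [0.603, -0.798, 0.0], [0.0, 0.0, -1.0]]
contact_force: [0.1, 0.8, 0.1]
grip_width: 43.7
finger_force: 0.0
t: 20.33
tcp_pos: [502.0, -294.1, 238.6]
tcp_rot: [[0.798, 0.602, 0.005], [0.602, -0.798, -0.002], [0.002, 0.005, -1.0]]
contact_force: [0.7, 0.3, -1.0]
grip_width: 49.7
finger_force: 0.0
>> [ 502.02 -294.1   238.57] [ 0.7  0.3 -1. ] tau [0.01 0.02 0.03] yaw 37.0 t 20.3333
```

View pics/s3.png

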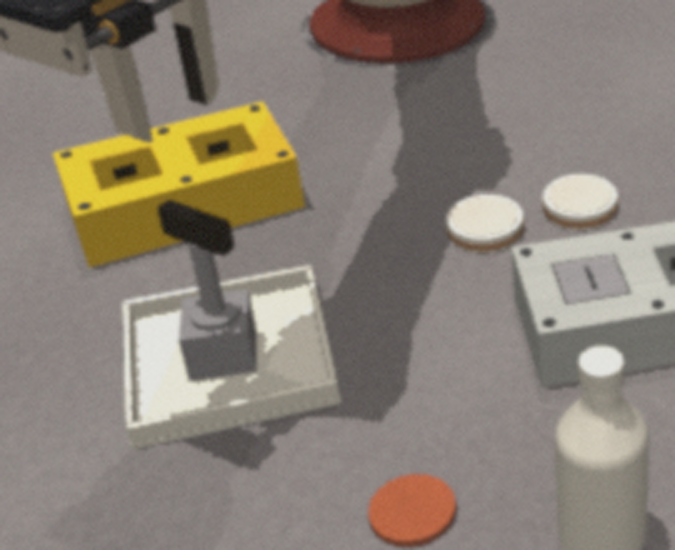

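The insert stands upright near the tray centre (215,335) with the puller screwed in, and the robot is clear of it.

```bash
python3 -m creep '[[[0, 0, 0], [0, 0, 0], 50], [[0, 0, 0], [0, 0, 0], 50], [[0, 0, 0], [0, 0, 0], 50], [[0, 0, 0], [0, 0, 0], 50]]' | head -1; python3 -c "
from station import env
print(env.hand_in())"
```

```text
t: 20.72
the job is handed in; nothing more can be done
None
```

The job is handed in at about 21 s: the puller is screwed snug (about 0.25 N m) into the insert, which stands upright near the centre of the white tray, released, with the blank still in its pocket.

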